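Hang the rinsed jar and cup on the draining rack

ROBOT

A 6-joint arm with a two-finger parallel gripper is mounted at the origin on the work surface. World frame = base frame: x ahead of the robot, y to its left, z up, the work surface at z = 0. Lengths are in m, angles in rad, forces in N, time in s.
With the tool pointing down it reaches from about 0.3 to 0.95 m from the base axis. Payload 3.1 kg.
Tool frame: the origin (TCP) lies between the finger pads; the fingertips stand 17 mm ahead of it and the grasp point (between the pads) lies 2 mm behind it; z points along the fingers, y is the line along which they close (so a half turn about z gives the same grasp; the last joint's range is limited). The gripper opens to 85 mm and grips with 20 to 120 N. Pads are 22 mm wide; open, the fingers measure 114 mm over their backs; the gripper's body (76 mm by 85 mm) begins 54 mm behind the grasp point. The pads swing forward as they close: fully open they stand 13 mm farther back than shut.
Start: joints at [-1.4, 0.308, 1.634, -0, 1.2, -0.07], TCP at [0.149, -0.607, 0.248] pointing down, gripper open.
Joint ranges: [-3.06, 3.06], [-0.79, 1.96], [0.05, 2.63], [-1.19, 4.34], [0.05, 2.64], [-2.94, 2.94]. Speed limits (rad/s): [2.79, 2.79, 3.14, 3.14, 3.14, 3.14].

INTERFACE

Orientations are given as a rotation vector (axis times angle).
In Python, from rig import readout, imaging, job_done gives the robot as it stands.
- The arm moves only by the tool drive_tool, never from a script. Its argument "series" is a list of rows, each a list of 7 numbers: the shift along the world's x, y, z as a fraction of full scale, then the turn, a rotation vector about the world's x, y, z as a fraction of full scale, then the closure, from 0 (fully open) to 1 (shut). In form: [[tx, ty, tz, rx, ry, rz, hand], ...]. A call has 1 to 10 rows; each row shifts and turns the commanded pose from where the row before left it; what a row does not reach is not made up. Full scale, the value 1, is 50 mm for a shift and 0.12 rad for a turn. A row lasts 1/10 s, in which the tool goes at most 50 mm and 8.59 degrees, less where a joint would pass 70% of its speed; a pose out of reach is approached as far as the arm can. A call with a number of a shift or a turn outside -1 to 1 is refused whole. A call with a gripper value outside its range is refused whole. The fingers move at their own pace and stop on an object; the grip force is fixed at half the most. Time passes only in rows, so rows that do not move let the fingers close. It gives the time, the measured TCP pose, the force, the opening and the grip force at its end, in the units of the state.
- readout.get_state(): the state, without advancing time (a new reading comes with each control period).
- imaging.get_image(name): name is "side" or "top" or "wrist"; returns (picture, depth): 400x640x3 uint8, red, green, blue; 400x640 float32, m along the optical axis (not along the pixel's ray), 0 where there is no reading.
- imaging.camera_model(name): a dict with "vfov" (degrees; the focal length in pixels is half the picture's height over the tangent of half this angle, whatever the lens; pixels are square), "cx", "cy" (the principal point, pixels), "k1" (the pictures are not rectified: a ray, as slopes to the right and down, at radius r is drawn at 1 + k1 r^2 times it, then the intrinsics apply), "cam_to_world" (4x4, takes a point from camera to world coordinates); the wrist camera has in their place "T_tool_cam" (4x4, takes a point from camera to tool coordinates, whose origin is the TCP and whose axes are the flange's). Camera axes: x right, y down, z forward; pixel columns grow to the right and rows downward; lengths in m; the calibration is good to about 2 mm. A picture is of the moment at which its call begins: read the wrist's pose just before it. camera_model takes no time and is no camera call.
- job_done(): hands the job in; it is judged then, once.
The state is a dict: "t": time; "q": joint angles; "joint_velocities": joint speeds; "joint_efforts": joint torques, N m; "eef_pos": TCP position; "orientation": TCP orientation; "wrist_force": force on the tool from outside, world axes, zero at the start; "torque": the same for the moment, N m; "grip_width": finger opening in m; "grip_force": force on a finger pad.
Only numpy, scipy, OpenCV 4.12 (cv2) and the standard library are available. Lean on these libraries where they do the work, as an engineer would, in place of code of your own. Each camera call takes 0.05 s, during which the arm holds its last target. There are 200 camera calls.

TASK

Hang the two rinsed steel vessels from the grey mat mouth-down on the two empty pegs of the draining rack: the tall narrow jar on the long narrow peg, the wide cup on the short broad peg. The pegs are set to different heights, so press each one on past its sprung wires until you feel its floor come firmly against the top of the peg, without ramming it, and only then let go; leave both hanging there and disturb nothing else.

Things in the scene. Friction and masses are not known exactly. Their poses are not given: they have to be found in the camera images.
- jar: Tall narrow straight steel jar, 54 mm outside diameter (bead at the mouth 56), 49 inside, 100 long, wall 2, floor 3 thick, 90 to 180 g. It stands mouth-down on the grey mat (4 mm thick). Origin: centre of its mouth (rim plane); z runs from the mouth to its closed base, up as it stands; outside of the base at z = 100 mm.
- cup: Wide straight steel cup, 66 mm outside diameter (bead at the mouth 68), 60 inside, 74 long, wall 2.5, floor 3 thick, 85 to 170 g. It stands mouth-down on the grey mat (4 mm thick). Origin: centre of its mouth (rim plane); z runs from the mouth to its closed base, up as it stands; outside of the base at z = 74 mm.
- jar_floor (a point): Centre of the jar's inside floor, 97 mm from its mouth along the jar's z; axes as the jar.
- cup_floor (a point): Centre of the cup's inside floor, 71 mm from its mouth along the cup's z; axes as the cup.
- rack: Draining rack, fixed: steel drip tray 210 by 460 mm with a white panel sloping up away from the robot. It carries four pegs in a row, 110 mm apart, square to the panel, leaning 30 degrees from vertical towards the robot. Two pegs, one of each kind, already carry a jar and a cup that stay there; the order along the row varies. Origin: under the tray's centre, y along the row, z up.
- long_peg: Foot of the empty long narrow peg, for the jar. Origin: centre of the foot on the panel; z runs out along the peg, y along the row of pegs, x up the slope. The peg is a steel wire loop 43 mm wide in its x-z plane with a half-round top. Its height is set by clamp screws and not reported: the top stands from 102 to 116 mm from the foot. Home is the jar's inside floor on that top, a hard stop.
- long_peg_bows (a point): On the long peg's axis, 44 mm from its foot, between two sprung bow wires at +y and -y that bulge to 27.5 mm from the axis here and tuck in to 15 mm at z 86. They yield inwards: where the rim meets them (55 to 45 mm from the foot) the push rises to 4 to 10 N, then they rub with 3 to 6 N either way, so the jar must be pushed on to the stop. 10 N there is plenty; over 60 N is ramming.
- short_peg: Foot of the empty short broad peg, for the cup. Origin: centre of the foot on the panel; axes as the long peg (z out along the peg, y along the row, x up the slope). Steel wire loop 54 mm wide in its x-z plane, height set likewise and not reported: its half-round top stands 77 to 91 mm from the foot. Home is the cup's inside floor on that top, a hard stop. The jar does not fit over it.
- short_peg_bows (a point): On the short peg's axis, 34 mm from its foot, between two sprung bow wires at +y and -y that bulge to 33.5 mm from the axis here and tuck in to 19 mm at z 73. They act on the cup as the other pair does on the jar: a rise to 4 to 10 N as the rim meets them (47 to 35 mm from the foot), then 3 to 6 N of rubbing up to the stop. 10 N on the stop is plenty; over 60 N is ramming.
- bowl: Small grey plastic mixing bowl, 88 mm across, 34 mm high, mouth-down on the mat; leave alone. Origin: centre of its mouth, on the mat.
- vial: Small amber bottle with black cap, 34 mm across, 62 mm high, on the mat; leave alone. Origin: underside.
- pump: White pump bottle, 58 mm across, 157 mm high, left of the rack; leave alone. Origin: underside.
- cotton_jar: White lidded jar, 76 mm across, 85 mm high, between mat and rack; leave alone. Origin: underside.
- dish: Oblong steel dish, 155 by 65 mm, 32 mm high, at the left; leave alone. Origin: underside.
- brush: Bottle brush, 240 mm long, 24 mm thick, lying in front of the rack; leave alone. Origin: near its middle, on the worktop, x along it.
- cassette: Closed flat steel box, 150 by 100 by 30 mm, at the back; leave alone. Origin: underside.
Mind the look-alikes: they are no part of the job. What is shaped like the jar but orange is not meant.

How it is judged:
On the way, in this order (a step that is already met when the one before it is completed fails the run):
1. One of the two vessels, still held, is pressed home: its floor firmly on the loop of its own peg (((z of jar_floor in the frame of long_peg between 0.099 and 0.1185 m and x of jar_floor in the frame of long_peg between -0.012 and 0.012 m and y of jar_floor in the frame of long_peg between -0.012 and 0.012 m and angle between the z axis of jar and the z axis of long_peg, either way round below 0.14 rad and angle between jar's own z axis and vertical below 1.2 rad and contact force between jar and long_peg above 4 N and contact force between the fingers and jar above 1 N) or (z of cup_floor in the frame of short_peg between 0.074 and 0.0935 m and x of cup_floor in the frame of short_peg between -0.012 and 0.012 m and y of cup_floor in the frame of short_peg between -0.012 and 0.012 m and angle between the z axis of cup and the z axis of short_peg, either way round below 0.14 rad and angle between cup's own z axis and vertical below 1.2 rad and contact force between cup and short_peg above 4 N and contact force between the fingers and cup above 1 N))), for 0.1 s.
2. The other, still held, is pressed home on its own peg too, the first still hanging on its own (((z of jar_floor in the frame of long_peg between 0.099 and 0.1185 m and x of jar_floor in the frame of long_peg between -0.012 and 0.012 m and y of jar_floor in the frame of long_peg between -0.012 and 0.012 m and angle between the z axis of jar and the z axis of long_peg, either way round below 0.14 rad and angle between each of jar, cup's own z axis and vertical below 1.2 rad and contact force between jar and long_peg above 4 N and contact force between the fingers and jar above 1 N and z of cup_floor in the frame of short_peg between 0.074 and 0.0935 m and x of cup_floor in the frame of short_peg between -0.012 and 0.012 m and y of cup_floor in the frame of short_peg between -0.012 and 0.012 m and angle between the z axis of cup and the z axis of short_peg, either way round below 0.14 rad) or (z of cup_floor in the frame of short_peg between 0.074 and 0.0935 m and x of cup_floor in the frame of short_peg between -0.012 and 0.012 m and y of cup_floor in the frame of short_peg between -0.012 and 0.012 m and angle between the z axis of cup and the z axis of short_peg, either way round below 0.14 rad and angle between each of cup, jar's own z axis and vertical below 1.2 rad and contact force between cup and short_peg above 4 N and contact force between the fingers and cup above 1 N and z of jar_floor in the frame of long_peg between 0.099 and 0.1185 m and x of jar_floor in the frame of long_peg between -0.012 and 0.012 m and y of jar_floor in the frame of long_peg between -0.012 and 0.012 m and angle between the z axis of jar and the z axis of long_peg, either way round below 0.14 rad))), for 0.1 s.
At the end, for the whole second after the job is handed in: The jar hangs mouth-down on the long peg and the cup on the short peg, pressed past the bows on to the loop: the jar's floor 99 to 118.5 mm and the cup's 74 to 93.5 mm from the peg's foot along the peg, within 12 mm of its axis and 8 degrees of its direction, both released and at rest (z of jar_floor in the frame of long_peg between 0.099 and 0.1185 m and x of jar_floor in the frame of long_peg between -0.012 and 0.012 m and y of jar_floor in the frame of long_peg between -0.012 and 0.012 m and angle between the z axis of jar and the z axis of long_peg, either way round below 0.14 rad and angle between each of jar, cup's own z axis and vertical below 1.2 rad and z of cup_floor in the frame of short_peg between 0.074 and 0.0935 m and x of cup_floor in the frame of short_peg between -0.012 and 0.012 m and y of cup_floor in the frame of short_peg between -0.012 and 0.012 m and angle between the z axis of cup and the z axis of short_peg, either way round below 0.14 rad and linear speed of each of jar, cup below 0.02 m/s); the robot touches nothing.
It fails at once if the jar or cup is rammed on its peg with more than 60 N (contact force between jar and long_peg above 60 N or contact force between cup and short_peg above 60 N).
It fails at once if something else on the counter is pushed more than 30 mm away (distance of any of bowl, vial, pump, cotton_jar, dish, brush, cassette from where it was at the start of the episode above 0.03 m).
It also fails if it takes over 72 s, if anything falls off the work surface, if the arm or the gripper's body presses on something with over 40 N, if the wrist force passes 120 N, or if a joint passes its speed limit or range.

## Working session

There is one attempt and no reset: what is moved stays moved. The work goes in short steps, Python scripts to look and compute and a tool call to move; the robot and the scene stay as the last step left them, time stands still between calls to the robot, and variables do not carry over. Pictures are saved under pics/ and viewed, at most 10 in all, crops included, and the job is handed in when it is done.

Besides the shell and the picture viewer there is one more tool, called as name(argument=value, ...), one argument or row to a line, values as JSON. drive_tool: Moves the arm, as the interface text tells. Its arguments: {"type":"object","properties":{"series":{"type":"array","items":{"type":"array","items":{"type":"number","minimum":-1,"maximum":1}}}},"required":["series"]}

```bash
mkdir -p pics; ls; cat > h.py <<'E'
import numpy as np, cv2
from rig import readout, imaging
from scipy.spatial.transform import Rotation as R
def cam(name, st=None):
    m=imaging.camera_model(name)
    if 'cam_to_world' in m: T=np.array(m['cam_to_world'])
    else:
        st=st or readout.get_state()
        W=np.eye(4); W[:3,:3]=R.from_rotvec(st['orientation']).as_matrix(); W[:3,3]=st['eef_pos']
        T=W@np.array(m['T_tool_cam'])
    f=200/np.tan(np.radians(m['vfov'])/2)
    return m,T,f
def cloud(name,d,st=None):
    m,T,f=cam(name,st)
    v,u=np.mgrid[0:400,0:640]
    xd=(u-m['cx'])/f; yd=(v-m['cy'])/f
    x,y=xd.copy(),yd.copy()
    for _ in range(20):
        s=1+m['k1']*(x*x+y*y); x=xd/s; y=yd/s
    P=np.stack([x*d,y*d,d],-1)@T[:3,:3].T+T[:3,3]
    P[d<=0]=np.nan
    return P
def grab(name,fn):
    st=readout.get_state()
    p,d=imaging.get_image(name)
    cv2.imwrite(f'pics/{fn}.png',p[:,:,::-1]); np.save(f'pics/{fn}.npy',cloud(name,d,st))
    return p,d
E
python3 - <<'E'
from h import *
for n in('side','top'):
    p,d=grab(n,n+'0'); m,T,f=cam(n); print(n,f,m['k1'],T.round(3).tolist(),(d>0).mean())
print(readout.get_state())
E
```

```text
pics
side 495.6169918094889 0.019641793306740665 [[-0.72, -0.459, 0.521, -0.232], [-0.694, 0.478, -0.538, 0.704], [-0.002, -0.749, -0.662, 1.075], [0.0, 0.0, 0.0, 1.0]] 0.99592578125
top 428.5458633093035 -0.09674393663855016 [[0.025, -0.985, 0.172, 0.272], [-1.0, -0.027, -0.01, -0.075], [0.015, -0.172, -0.985, 1.599], [0.0, 0.0, 0.0, 1.0]] 0.9958046875
{'t': 0.1, 'q': array([-1.39969015e+00,  3.08891081e-01,  1.63508629e+00,  2.63251747e-06,
        1.19969439e+00, -6.97201679e-02]), 'joint_velocities': array([ 0.00124386,  0.0001808 , -0.00297553, -0.00037959, -0.00017303,
       -0.00106148]), 'joint_efforts': array([-7.58144342e-04, -4.16407371e+01, -2.77644807e+01, -9.45312377e-05,
        4.00643665e-03,  1.78433754e-05]), 'eef_pos': array([ 0.14890483, -0.60626144,  0.24716572]), 'orientation': array([-3.11678331e+00, -3.77124708e-01,  1.61531505e-04]), 'wrist_force': array([ 0.13038195, -0.64624276, -0.00283369]), 'torque': array([-0.0087819 ,  0.00957034, -0.02083644]), 'grip_force': 0.0, 'grip_width': 0.08537059279494219}
```

View pics/top0.png

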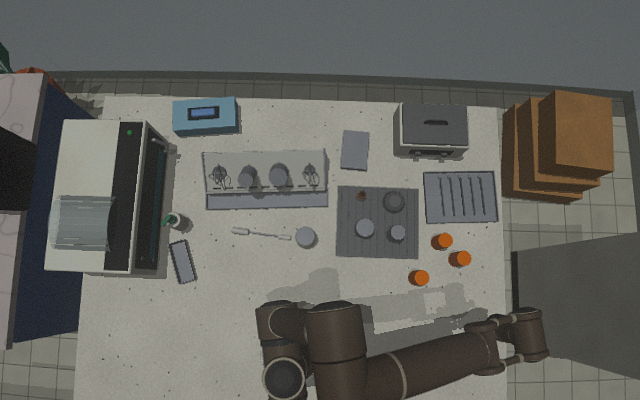

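View pics/side0.png

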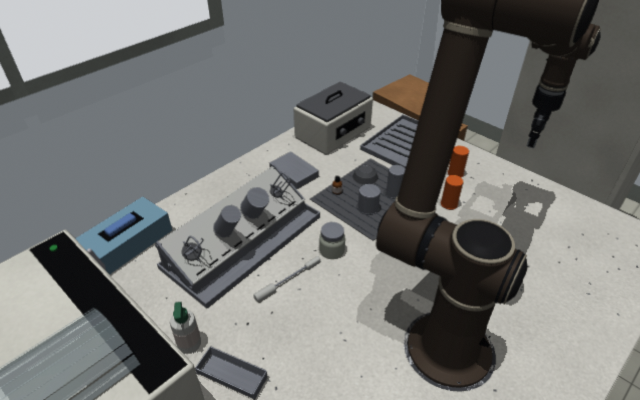

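The top view shows the two vessels on the mat at about (365,228) and (398,233). The hanging vessels are at (248,177) and (279,175), and the empty pegs are at the row ends, about (220,178) and (310,178). Next I measure these from depth and enlarge the rack.

```bash
python3 - <<'E'
from h import *
P=np.load('pics/top0.npy')
for (u,v) in [(365,228),(398,233),(248,177),(279,175)]:
    w=P[v-14:v+15,u-14:u+15].reshape(-1,3); w=w[~np.isnan(w[:,0])]
    print((u,v),P[v,u].round(4), 'zmax',np.percentile(w[:,2],[50,90,97]).round(4))
    if u>300:
        c=P[v,u,2]; t=w[abs(w[:,2]-c)<.006]; (cx,cy),r=cv2.minEnclosingCircle((t[:,:2]*1000).astype(np.float32)); print(' top mean',t.mean(0).round(4),len(t),'circ',cx,cy,r)
# panel plane, tray
w=P[150:195,205:325].reshape(-1,3); w=w[~np.isnan(w[:,0])]
best=None; rng=np.random.default_rng(0)
for _ in range(500):
    a,b,c=w[rng.choice(len(w),3,False)]; n=np.cross(b-a,c-a); L=np.linalg.norm(n)
    if L<1e-6: continue
    n/=L; k=abs((w-a)@n)<.003
    if best is None or k.sum()>best.sum(): best=k
q=w[best]; c=q.mean(0); n=np.linalg.svd(q-c,full_matrices=False)[2][2]; n*=np.sign(n[2])
print('panel',c.round(4),n.round(4),best.sum(),np.degrees(np.arccos(n[2])), q.min(0),q.max(0))
s=cv2.imread('pics/side0.png')[170:300,150:330]; t=cv2.imread('pics/top0.png')[140:215,195:335]
cv2.imwrite('pics/c1.png',np.vstack([cv2.resize(s,(560,404),interpolation=2)[:300],cv2.resize(t,(560,300),interpolation=2)]))
E
```

```text
(365, 228) [ 0.4597 -0.2546  0.0717] zmax [0.0066 0.0792 0.0821]
 top mean [ 0.4627 -0.2514  0.0748] 131 circ 464.12298583984375 -250.95989990234375 33.01176071166992
(398, 233) [ 0.4407 -0.3673  0.106 ] zmax [0.0054 0.1031 0.1071]
 top mean [ 0.4467 -0.3651  0.1041] 152 circ 446.73236083984375 -365.6986389160156 26.96233558654785
(248, 177) [0.6111 0.1582 0.1761] zmax [0.0866 0.1766 0.1827]
(279, 175) [0.6266 0.0547 0.153 ] zmax [0.0946 0.1589 0.1642]
panel [0.6632 0.1127 0.0808] [-0.4968 -0.0364  0.8671] 2164 29.87490030451982 [ 0.58130761 -0.10419597  0.03943914] [0.73403256 0.33672072 0.11825666]
```

View pics/c1.png

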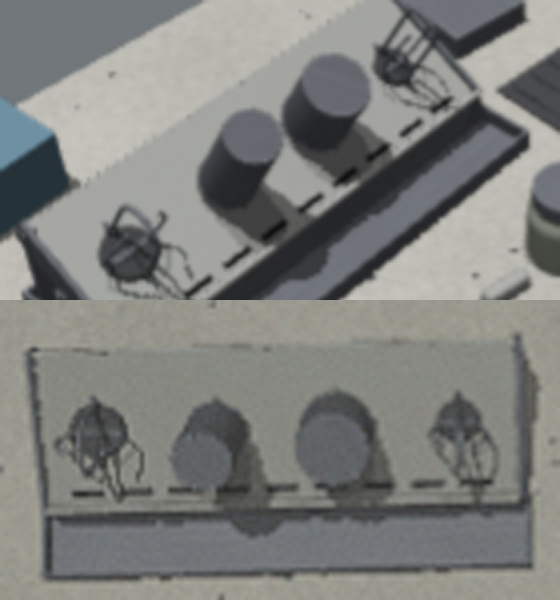

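drive_tool(
  series=[
    [0.5, 0.6, 0.2, 0, 0, -0.14, 0],
    [0.5, 0.6, 0.2, 0, 0, -0.14, 0],
    [0.5, 0.6, 0.2, 0, 0, -0.14, 0],
    [0.5, 0.6, 0.2, 0, 0, -0.14, 0],
    [0.5, 0.6, 0.2, 0, 0, -0.14, 0],
    [0.5, 0.6, 0.2, 0, 0, -0.14, 0],
    [0.5, 0.6, 0.2, 0, 0, -0.14, 0],
    [0.5, 0.6, 0.2, 0, 0, -0.14, 0],
    [0.5, 0.6, 0.2, 0, 0, -0.14, 0],
    [0.5, 0.6, 0.2, 0, 0, -0.14, 0],
  ],
)

```text
t: 1.1
eef_pos: [0.3996, -0.3054, 0.3482]
orientation: [-3.139, -0.113, 0.001]
wrist_force: [0.0, 0.1, 0.4]
grip_width: 0.0855
grip_force: 0.0
```

```bash
python3 - <<'E'
from h import *
grab('wrist','w0'); st=readout.get_state(); print(st['eef_pos'],st['orientation'],st['q'])
m,T,f=cam('wrist'); print(f,np.array(m['T_tool_cam']).round(4).tolist())
P=np.load('pics/w0.npy')
for n,(x,y),r,zt in(('cup',(.464,-.251),.033,.078),('jar',(.4467,-.3655),.027,.104)):
    w=P.reshape(-1,3); w=w[(abs(w[:,0]-x)<.05)&(abs(w[:,1]-y)<.05)&(abs(w[:,2]-zt)<.008)]
    if len(w)<20: print(n,'few',len(w)); continue
    z=np.median(w[:,2]); w=w[abs(w[:,2]-z)<.005]
    print(n,len(w),w.mean(0).round(4),z,cv2.minEnclosingCircle((w[:,:2]*1000).astype(np.float32)))
E
```

```text
[ 0.40357777 -0.301577    0.3503021 ] [-3.13620355 -0.11759354 -0.00962968] [-0.73211199 -0.01282323  1.79384701  0.00669771  1.35837232  0.76232354]
286.4090098414852 [[0.0003, -0.9585, -0.2852, 0.0734], [1.0, 0.0009, -0.0022, 0.0002], [0.0024, -0.2852, 0.9585, -0.1263], [0.0, 0.0, 0.0, 1.0]]
cup 1942 [ 0.4651 -0.2534  0.0786] 0.07862423582388614 ((464.5701904296875, -253.1137237548828), 32.81086349487305)
jar 1403 [ 0.4482 -0.3664  0.1043] 0.10434054158601558 ((447.86859130859375, -367.04669189453125), 26.99625587463379)
```

View pics/w0.png

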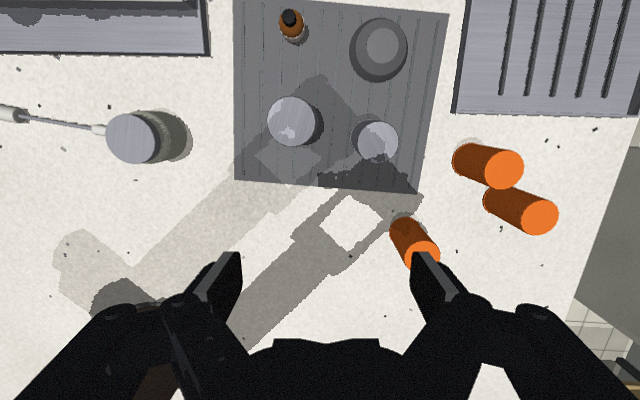

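The wrist view shows the cup at (294,120) and the jar at (377,140); their measured tops (0.079 and 0.104) match the given sizes. Now I look at the pegs closely.

drive_tool(
  series=[
    [0.27, 0.72, 0.06, 0.045, -0.62, 0, 0],
    [0.27, 0.72, 0.06, 0.045, -0.62, 0, 0],
    [0.27, 0.72, 0.06, 0.045, -0.62, 0, 0],
    [0.27, 0.72, 0.06, 0.045, -0.62, 0, 0],
    [0.27, 0.72, 0.06, 0.045, -0.62, 0, 0],
    [0.27, 0.72, 0.06, 0.045, -0.62, 0, 0],
    [0.27, 0.72, 0.06, 0.045, -0.62, 0, 0],
    [0, 0, 0, 0, 0, 0, 0],
  ],
)

```text
t: 1.95
eef_pos: [0.4923, -0.0513, 0.368]
orientation: [-3.012, -0.117, -0.804]
wrist_force: [-0.7, 0.1, -0.1]
grip_width: 0.0852
grip_force: 0.0
```

```bash
python3 - <<'E'
from h import *
grab('wrist','w1'); st=readout.get_state(); print(st['eef_pos'],st['orientation'],st['q']); print(R.from_rotvec(st['orientation']).as_matrix().round(4))
E
```

```text
[ 0.49254256 -0.05312266  0.3683371 ] [-3.01476725 -0.1157888  -0.8031487 ] [-0.31036854 -0.34330494  2.11189702  0.24202758  0.89919608  1.07837828]
[[ 8.649e-01  7.660e-02  4.960e-01]
 [ 6.660e-02 -9.971e-01  3.790e-02]
 [ 4.975e-01  2.000e-04 -8.675e-01]]
```

drive_tool(
  series=[
    [0.05, 0.83, 0, 0, 0, 0, 0],
    [0.05, 0.83, 0, 0, 0, 0, 0],
    [0, 0.83, 0, 0, 0, 0, 0],
    [0, 0.83, 0, 0, 0, 0, 0],
    [0, 0.83, 0, 0, 0, 0, 0],
    [0, 0.83, 0, 0, 0, 0, 0],
    [0, 0.83, 0, 0, 0, 0, 0],
    [0, 0, 0, 0, 0, 0, 0],
  ],
)

```text
t: 2.8
eef_pos: [0.499, 0.239, 0.3692]
orientation: [-3.014, -0.117, -0.805]
wrist_force: [-0.8, -0.9, -0.2]
grip_width: 0.0858
grip_force: 0.0
```

```bash
python3 - <<'E'
from h import *
grab('wrist','w2'); st=readout.get_state(); print(st['eef_pos'],st['orientation'],st['q'])
a=cv2.imread('pics/w1.png');b=cv2.imread('pics/w2.png')
cv2.imwrite('pics/w12.png',np.vstack([a[:300],b[:300]]))
w=np.vstack([np.load('pics/w1.npy').reshape(-1,3),np.load('pics/w2.npy').reshape(-1,3)])
np.save('pics/wc.npy',w)
for fn in('w1','w2'):
    w=np.load(f'pics/{fn}.npy').reshape(-1,3); w=w[~np.isnan(w[:,0])]
    n=np.array([-.4968,-.0364,.8671]);c=np.array([.6632,.1127,.0808])
    for th in(.012,.006,.004,.003):
        k=(abs((w-c)@n)<th)&(w[:,2]>.045)&(w[:,2]<.115)&(w[:,1]>-.13)&(w[:,1]<.35); q=w[k]; c=q.mean(0); n=np.linalg.svd(q-c,full_matrices=False)[2][2]; n*=np.sign(n[2])
    print(fn,k.sum(),c.round(4),n.round(4),np.degrees(np.arccos(n[2])),'yaw',np.degrees(np.arctan2(-n[1],-n[0])))
E
```

```text
[0.49881931 0.23679071 0.3687284 ] [-3.01651616 -0.11514842 -0.8035528 ] [ 0.46881302 -0.18610666  1.99299809 -0.25506301  0.8644261   2.0828795 ]
w1 16764 [0.6692 0.1034 0.084 ] [-0.4976 -0.0309  0.8669] 29.902665254129175 yaw 3.549835198062065
w2 17267 [0.6707 0.125  0.0849] [-0.4975 -0.0307  0.8669] 29.89784978585079 yaw 3.533434038137372
```

View pics/w12.png

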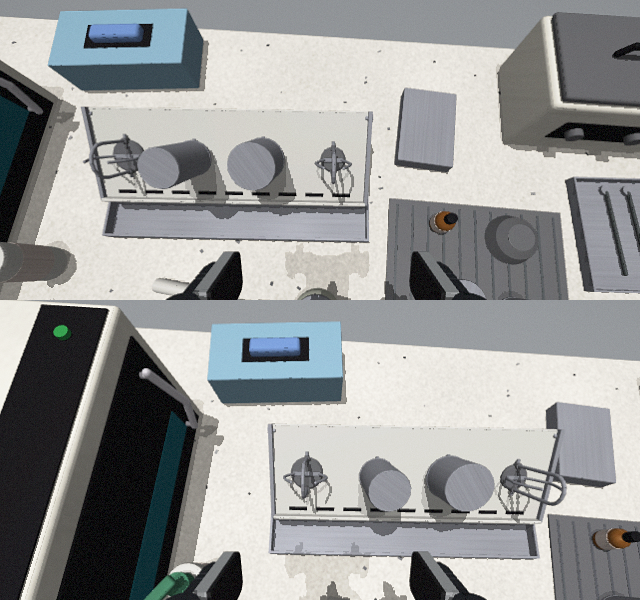

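The long peg shows in the upper picture with its foot near (334,160). The short peg is in the lower picture, foot near (306,473). Next I project these depth points into panel coordinates.

```bash
cat >> h.py <<'E'
n=np.array([-.4976,-.0308,.8669]); n/=np.linalg.norm(n)
ey=np.array([n[1]*-1,n[0],0]);ey/=np.linalg.norm(ey)*np.sign(ey[1]); ex=np.cross(ey,n); C0=np.array([.67,.114,.0844])
RF=np.stack([ex,ey,n],1)
E
python3 - <<'E'
from h import *
for fn in('w1','w2'):
    P=np.load(f'pics/{fn}.npy'); F=(P-C0)@RF; img=cv2.imread(f'pics/{fn}.png').astype(int)
    x,y,h=F[...,0],F[...,1],F[...,2]
    pan=(abs(x)<.07)&(abs(y)<.22)&(abs(h)<.005); print(fn,'panel h',np.median(h[pan&(img.sum(-1)>500)]))
    # hanging vessels tops
    for yc in(-.055,.055):
        k=(abs(y-yc)<.04)&(h>.07)&(abs(x)<.07); 
        if k.sum()<50: continue
        hm=np.percentile(h[k],80); k&=abs(h-hm)<.004
        print(' vessel',yc,k.sum(),'h',hm,cv2.minEnclosingCircle((F[k][:,:2]*1000).astype(np.float32)))
    for yc in(-.165,.165):
        k=(abs(y-yc)<.035)&(abs(x)<.04)&(abs(h)<.012)&(img.sum(-1)<430)&(abs(h)>-1)
        k2=(abs(y-yc)<.05)&(abs(x)<.06)&(h>.02)&(h<.125)
        kt=k2&(h>np.nanpercentile(h[k2],85))
        print(' peg',yc,'disk',k.sum(),np.median(F[k],0).round(4),F[k].min(0).round(3),F[k].max(0).round(3),'top',k2.sum(),h[k2].max().round(4),np.median(F[kt],0).round(4))
        for a in np.arange(.02,.12,.01):
            s=k2&(h>=a)&(h<a+.01)
            if s.sum()>3: print('   h%.2f'%a,s.sum(),'x',np.percentile(x[s],[2,50,98]).round(4),'y',np.percentile(y[s],[2,50,98]).round(4))
E
```

```text
w1 panel h 0.0003661968583128526
 vessel -0.055 1525 h 0.40732248804851534 ((-15.132214546203613, -89.1044692993164), 9.17498779296875)
 vessel 0.055 1422 h 0.11274333520747712 ((-10.204672813415527, 58.78486251831055), 27.036113739013672)
 peg -0.165 disk 440 [-0.0138 -0.1587  0.006 ] [-0.04  -0.194 -0.001] [ 0.016 -0.138  0.012] top 242 0.1073 [-0.011  -0.1605  0.1053]
   h0.02 19 x [-0.0234 -0.0108  0.0098] y [-0.1813 -0.1595 -0.1391]
   h0.03 12 x [-0.0293 -0.0106  0.0094] y [-0.1835 -0.159  -0.1377]
   h0.04 9 x [-0.0268 -0.0099  0.0097] y [-0.1858 -0.1608 -0.1363]
   h0.05 14 x [-0.0297 -0.01    0.0098] y [-0.1872 -0.1585 -0.135 ]
   h0.06 21 x [-0.0233 -0.0104  0.0096] y [-0.185  -0.1605 -0.137 ]
   h0.07 22 x [-0.0299 -0.011   0.0096] y [-0.1809 -0.1597 -0.1407]
   h0.08 30 x [-0.0305 -0.011   0.0092] y [-0.1768 -0.1596 -0.1445]
   h0.09 28 x [-0.0307  0.0047  0.0084] y [-0.1628 -0.1608 -0.1589]
   h0.10 87 x [-0.0255 -0.0101  0.002 ] y [-0.1632 -0.1607 -0.1589]
 peg 0.165 disk 670 [-0.0046  0.1674  0.0064] [-0.04   0.145 -0.001] [0.024 0.2   0.012] top 473 0.083 [-0.0094  0.
[... 1343 characters left out ...]
  0.0014  0.0079] y [-0.1622 -0.1598 -0.1582]
   h0.10 101 x [-0.0244 -0.0111  0.0011] y [-0.163  -0.1599 -0.1584]
 peg 0.165 disk 697 [-0.0098  0.1664  0.0054] [-0.04   0.131 -0.002] [0.023 0.199 0.012] top 266 0.0822 [-0.0096  0.1693  0.0807]
   h0.02 26 x [-0.0344 -0.0095  0.0166] y [0.14   0.1683 0.1989]
   h0.03 16 x [-0.0333 -0.0092  0.0163] y [0.1362 0.1686 0.2013]
   h0.04 18 x [-0.0345 -0.009   0.0162] y [0.1376 0.1671 0.2004]
   h0.05 28 x [-0.0326 -0.009   0.0165] y [0.1404 0.1673 0.1973]
   h0.06 43 x [-0.0344 -0.0085  0.0153] y [0.1456 0.1681 0.1921]
   h0.07 100 x [-0.0298 -0.0089  0.0104] y [0.1523 0.1684 0.1865]
   h0.08 35 x [-0.0184 -0.0096 -0.0011] y [0.1675 0.1693 0.1707]
```

Pegs in panel coordinates: the long peg axis is at about (-11.3, -160.2) mm with its top at 107, and the short peg axis at about (-9.4, 168.7) mm with its top at 82. Both tops lie in the stated ranges and the spacing is 329 mm, against 330 nominal. Next I plan the jar grasp.

```bash
cat >> h.py <<'E'
psi=np.arctan2(-n[1],-n[0]); c_,s_=np.cos(psi),np.sin(psi)
RV=np.array([[c_,s_,0],[s_,-c_,0],[0,0,-1]]).astype(float)   # vertical tool
RT=np.stack([ex,-ey,-n],1)                                    # tool on peg
def go(pos,Rt,st=None):
    st=st or readout.get_state(); d=np.array(pos)-st['eef_pos']
    r=(R.from_matrix(Rt)*R.from_rotvec(st['orientation']).inv()).as_rotvec()
    print('at',st['eef_pos'].round(4),'t',st['t'].__round__(2),'shift/50mm',(d/.05).round(3),'turn/.12',(r/.12).round(3))
PEG={'jar':C0+RF@[-.0113,-.1602,0],'cup':C0+RF@[-.0094,.1687,0]}
E
python3 - <<'E'
from h import *
print(RV,PEG); go([.448,-.3668,.22],RV)
E
```

```text
[[ 0.99808986  0.06177887  0.        ]
 [ 0.06177887 -0.99808986  0.        ]
 [ 0.          0.         -1.        ]] {'jar': array([ 0.67012006, -0.04649916,  0.07876656]), 'cup': array([0.65144489, 0.28187435, 0.07971377])}
at [0.4988 0.2368 0.3687] t 2.85 shift/50mm [ -1.016 -12.072  -2.975] turn/.12 [-0.284  4.329 -0.118]
```

drive_tool(
  series=[
    [-0.1, -0.9, -0.15, -0.028, 0.433, -0.012, 0],
    [-0.1, -0.9, -0.15, -0.028, 0.433, -0.012, 0],
    [-0.1, -0.9, -0.15, -0.028, 0.433, -0.012, 0],
    [-0.1, -0.9, -0.15, -0.028, 0.433, -0.012, 0],
    [-0.1, -0.9, -0.15, -0.028, 0.433, -0.012, 0],
    [-0.1, -0.9, -0.15, -0.028, 0.433, -0.012, 0],
    [-0.1, -0.9, -0.15, -0.028, 0.433, -0.012, 0],
    [-0.1, -0.9, -0.15, -0.028, 0.433, -0.012, 0],
    [-0.1, -0.9, -0.15, -0.028, 0.433, -0.012, 0],
    [-0.1, -0.9, -0.15, -0.028, 0.433, -0.012, 0],
  ],
)

```text
t: 3.85
eef_pos: [0.4466, -0.2186, 0.2941]
orientation: [-3.14, -0.085, 0.001]
wrist_force: [0.4, 0.8, 0.4]
grip_width: 0.0852
grip_force: 0.0
```

drive_tool(
  series=[
    [0, -0.61, -0.25, 0, 0, 0, 0],
    [0, -0.61, -0.25, 0, 0, 0, 0],
    [0, -0.61, -0.25, 0, 0, 0, 0],
    [0, -0.61, -0.3, 0, 0, 0, 0],
    [0, -0.61, -0.3, 0, 0, 0, 0],
    [0, 0, 0, 0, 0, 0, 0],
    [0, 0, 0, 0, 0, 0, 0],
    [0, 0, 0, 0, 0, 0, 0],
  ],
)

```text
t: 4.65
eef_pos: [0.4477, -0.3673, 0.2271]
orientation: [-3.14, -0.089, -0.002]
wrist_force: [0.9, 0.1, -0.0]
grip_width: 0.0855
grip_force: 0.0
```

```bash
python3 - <<'E'
from h import *
go([.448,-.3668,.074],RV)
p,d=grab('wrist','w3'); P=np.load('pics/w3.npy'); w=P.reshape(-1,3); w=w[(abs(w[:,0]-.448)<.035)&(abs(w[:,1]+.367)<.035)&(abs(w[:,2]-.104)<.005)]
print(len(w),w.mean(0),cv2.minEnclosingCircle((w[:,:2]*1000).astype(np.float32)))
E
```

```text
at [ 0.4477 -0.3673  0.2271] t 4.65 shift/50mm [ 0.007  0.01  -3.062] turn/.12 [-0.007  0.012  0.043]
2589 [ 0.44895674 -0.36731488  0.10446765] ((447.5994873046875, -367.3298034667969), 26.91045570373535)
```

drive_tool(
  series=[
    [0, 0, -0.6, 0, 0, 0.04, 0],
    [0, 0, -0.6, 0, 0, 0, 0],
    [0, 0, -0.6, 0, 0, 0, 0],
    [0, 0, -0.6, 0, 0, 0, 0],
    [0, 0, -0.4, 0, 0, 0, 0],
    [0, 0, -0.26, 0, 0, 0, 0],
    [0, 0, 0, 0, 0, 0, 0],
    [0, 0, 0, 0, 0, 0, 1],
    [0, 0, 0, 0, 0, 0, 1],
    [0, 0, 0, 0, 0, 0, 1],
  ],
)

```text
t: 5.7
eef_pos: [0.45, -0.3682, 0.076]
orientation: [3.137, 0.098, 0.007]
wrist_force: [0.8, 0.4, 4.3]
grip_width: 0.0526
grip_force: 63.2
```

drive_tool(
  series=[
    [0, 0, 0, 0, 0, 0, 1],
    [0, 0, 0, 0, 0, 0, 1],
    [0, 0, 0, 0, 0, 0, 1],
    [0, 0, 0, 0, 0, 0, 1],
    [0, 0, 0, 0, 0, 0, 1],
  ],
)

```text
t: 6.2
eef_pos: [0.45, -0.3682, 0.076]
orientation: [3.138, 0.098, 0.007]
wrist_force: [0.6, 0.7, 6.1]
grip_width: 0.0531
grip_force: 63.4
```

drive_tool(
  series=[
    [0, 0, 0.3, 0, 0, 0, 1],
    [0, 0, 0.7, 0, 0, 0, 1],
    [0, 0, 0.9, 0, 0, 0, 1],
    [0, 0, 0.9, 0, 0, 0, 1],
    [0, 0, 0.9, 0, 0, 0, 1],
    [0, 0, 0.9, 0, 0, 0, 1],
    [0, 0, 0.7, 0, 0, 0, 1],
    [0, 0, 0.3, 0, 0, 0, 1],
    [0, 0, 0, 0, 0, 0, 1],
    [0, 0, 0, 0, 0, 0, 1],
  ],
)

```text
t: 7.2
eef_pos: [0.4477, -0.3662, 0.3518]
orientation: [-3.137, -0.099, 0.001]
wrist_force: [0.5, -0.1, -1.9]
grip_width: 0.0531
grip_force: 63.3
```

```bash
cat >> h.py <<'E'
def held(fn,r):  # vessel base in tool frame
    st=readout.get_state(); p,d=grab('wrist',fn); P=np.load(f'pics/{fn}.npy')
    M=R.from_rotvec(st['orientation']).as_matrix(); Q=((P-st['eef_pos'])@M).reshape(-1,3)
    w=Q[(abs(Q[:,0])<r+.008)&(abs(Q[:,1])<.02)&(Q[:,2]<-.01)&(Q[:,2]>-.05)]
    z=np.median(w[:,2]); w=w[abs(w[:,2]-z)<.006]
    A=np.c_[w[:,:2],np.ones(len(w))]; co=np.linalg.lstsq(A,w[:,2],rcond=None)[0]
    print(len(w),'base z',z,'x',np.percentile(w[:,0],[.5,99.5]),'y',np.percentile(w[:,1],[.5,99.5]),'slopes',co)
    return Q
E
python3 - <<'E'
from h import *
held('w4',.027); print(readout.get_state()['wrist_force'],readout.get_state()['q'])
t=np.array(PEG['jar'])+RF@[0,0,.107-.025+.13]
go(t,RT)
E
```

```text
8589 base z -0.02846066315072194 x [-0.0151751   0.02430828] y [-0.01976274  0.0197533 ] slopes [ 0.03714813  0.00377234 -0.02856272]
[ 0.02752041  0.19404996 -3.01986442] [-7.61571929e-01  1.43457804e-01  1.62705402e+00  1.25615676e-03
  1.37556521e+00  7.46192109e-01]
at [ 0.4474 -0.3659  0.3507] t 7.25 shift/50mm [ 2.345  6.258 -1.764] turn/.12 [ 0.238 -4.361 -0.017]
```

View pics/w4.png

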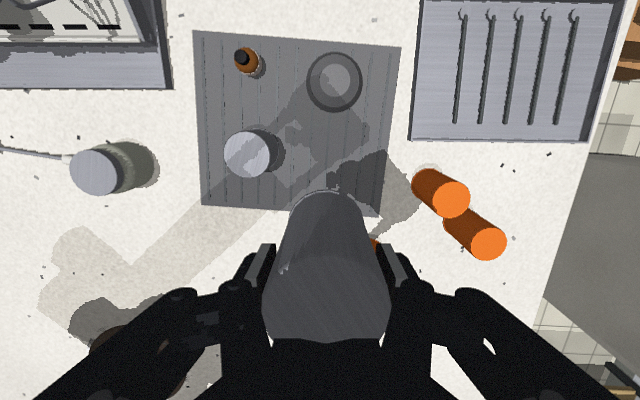

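The jar is held; its base shows at about (325,300) and its front wall is visible. I check its tilt in the hand from the side wall.

```bash
cat >> h.py <<'E'
def wall(Q,r,L):  # fit axis from side wall points: circle per slice with known r
    from scipy.optimize import least_squares
    w=Q[(abs(Q[:,0])<.06)&(abs(Q[:,1])<r+.004)&(Q[:,2]>-.022)&(Q[:,2]<L)&(Q[:,0]>.005)]
    f=lambda p: np.hypot(w[:,0]-p[0]-p[1]*w[:,2],w[:,1]-p[2]-p[3]*w[:,2])-r
    s=least_squares(f,[0,0,0,0],loss='soft_l1',f_scale=.001)
    print('axis x0,dx/dz,y0,dy/dz',s.x.round(4),len(w),'rms',np.sqrt(np.mean(s.fun**2)).round(5)); return s.x
E
python3 - <<'E'
from h import *
st=readout.get_state(); P=np.load('pics/w4.npy'); Q=((P-st['eef_pos'])@R.from_rotvec(st['orientation']).as_matrix()).reshape(-1,3)
wall(Q,.027,.06)
E
```

```text
axis x0,dx/dz,y0,dy/dz [-0.0023 -0.0053  0.0001 -0.0025] 5241 rms 0.00187
```

```bash
python3 - <<'E'
from h import *
go(np.array(PEG['jar'])+RF@[.0023,0,.22],RT)
E
```

```text
at [ 0.4474 -0.3659  0.3507] t 7.25 shift/50mm [ 2.305  6.256 -1.602] turn/.12 [ 0.238 -4.361 -0.017]
```

drive_tool(
  series=[
    [0.2, 0.5, -0.1, 0.024, -0.436, 0, 1],
    [0.25, 0.7, -0.1, 0.024, -0.436, 0, 1],
    [0.25, 0.7, -0.1, 0.024, -0.436, 0, 1],
    [0.25, 0.7, -0.1, 0.024, -0.436, 0, 1],
    [0.25, 0.7, -0.2, 0.024, -0.436, 0, 1],
    [0.25, 0.7, -0.2, 0.024, -0.436, 0, 1],
    [0.25, 0.7, -0.2, 0.024, -0.436, 0, 1],
    [0.25, 0.7, -0.2, 0.024, -0.436, 0, 1],
    [0.2, 0.5, -0.2, 0.024, -0.436, 0, 1],
    [0.15, 0.35, -0.2, 0.024, -0.436, 0, 1],
  ],
)

```text
t: 8.25
eef_pos: [0.5616, -0.0521, 0.2697]
orientation: [-3.02, -0.097, -0.805]
wrist_force: [0.9, 0.1, -1.2]
grip_width: 0.0532
grip_force: 63.4
```

drive_tool(
  series=[
    [0, 0, 0, 0, 0, 0, 1],
    [0, 0, 0, 0, 0, 0, 1],
    [0, 0, 0, 0, 0, 0, 1],
  ],
)

```text
t: 8.55
eef_pos: [0.5635, -0.0552, 0.2734]
orientation: [-3.021, -0.094, -0.811]
wrist_force: [0.2, -0.3, -2.0]
grip_width: 0.0529
grip_force: 63.5
```

```bash
cat >> h.py <<'E'
def pegview(fn,st,peg):  # peg loop/bow points in tool frame from a wrist image
    P=np.load(f'pics/{fn}.npy'); F=(P-peg)@RF; k=(abs(F[...,0])<.045)&(abs(F[...,1])<.05)&(F[...,2]>.02)&(F[...,2]<.12)
    f=F[k]; print(k.sum())
    for a in np.arange(.02,.115,.01):
        s=f[(f[:,2]>=a)&(f[:,2]<a+.01)]
        if len(s)>3: print('   h%.2f'%a,len(s),'x',np.percentile(s[:,0],[2,50,98]).round(4),'y',np.percentile(s[:,1],[2,50,98]).round(4))
E
python3 - <<'E'
from h import *
go(np.array(PEG['jar'])+RF@[.0023,0,.2],RT)
st=readout.get_state(); print((RF.T@(st['eef_pos']-PEG['jar'])).round(4),st['wrist_force'],st['q'])
Q=held('w5',.027); wall(Q,.027,.06); pegview('w5',st,PEG['jar'])
E
```

```text
at [ 0.5635 -0.0552  0.2734] t 8.55 shift/50mm [ 0.181  0.054 -0.403] turn/.12 [0.031 0.022 0.005]
[ 0.0044 -0.0021  0.222 ] [ 0.15138866 -0.30271564 -2.04256231] [-0.25638609 -0.0887832   2.10751754  0.26082445  0.63587227  1.08024905]
8572 base z -0.02808964561491987 x [-0.01467496  0.02454258] y [-0.01972452  0.01969419] slopes [ 0.03683484  0.00299485 -0.02820071]
axis x0,dx/dz,y0,dy/dz [-0.0023 -0.0073 -0.0002 -0.0049] 5440 rms 0.0019
185
   h0.02 29 x [-0.0014  0.0011  0.021 ] y [-0.0228 -0.0015  0.0198]
   h0.03 30 x [-0.0014  0.0012  0.0209] y [-0.0244 -0.001   0.0233]
   h0.04 30 x [-0.001   0.0012  0.0211] y [-0.0275 -0.001   0.0254]
   h0.05 26 x [-0.0005  0.0012  0.021 ] y [-0.0272 -0.0015  0.025 ]
   h0.06 13 x [-0.0004  0.0202  0.021 ] y [-0.0025  0.0005  0.0234]
   h0.07 11 x [0.0187 0.0205 0.0209] y [-0.0033 -0.0006  0.0014]
   h0.08 18 x [0.0184 0.0201 0.0208] y [-0.0035 -0.0016  0.001 ]
   h0.09 28 x [0.0164 0.018  0.0195] y [-0.0034 -0.0007  0.0012]
```

View pics/w5.png

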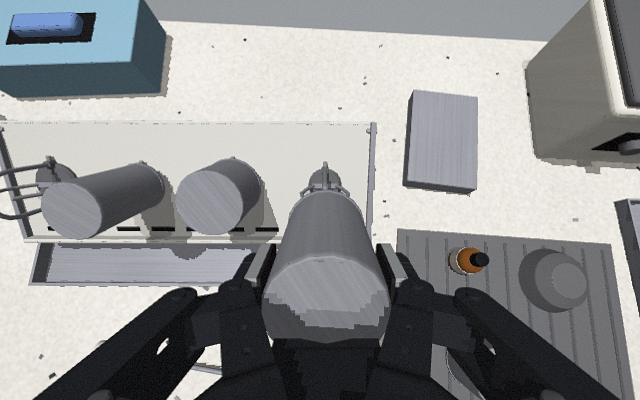

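In this view the long loop's upper leg and bows sit behind the jar at about (325,180), 1 mm to -y of my estimate. I correct for that and lower along the peg axis to just above the top.

drive_tool(
  series=[
    [-0.04, 0.02, -0.024, 0.03, 0.02, 0, 1],
    [0.1, 0.006, -0.174, 0, 0, 0, 1],
    [0.1, 0.006, -0.174, 0, 0, 0, 1],
    [0.1, 0.006, -0.174, 0, 0, 0, 1],
    [0.1, 0.006, -0.174, 0, 0, 0, 1],
    [0, 0, 0, 0, 0, 0, 1],
    [0, 0, 0, 0, 0, 0, 1],
    [0, 0, 0, 0, 0, 0, 1],
  ],
)

```text
t: 9.4
eef_pos: [0.5818, -0.0523, 0.238]
orientation: [-3.018, -0.094, -0.809]
wrist_force: [-0.0, -0.0, -1.3]
grip_width: 0.053
grip_force: 63.5
```

```bash
python3 - <<'E'
from h import *
st=readout.get_state(); print((RF.T@(st['eef_pos']-PEG['jar'])).round(4),st['wrist_force'])
go(np.array(PEG['jar'])+RF@[.002,-.001,.1315],RT)
E
```

```text
[ 0.0026 -0.0003  0.1822] [-0.01519736 -0.00993944 -1.25733802]
at [ 0.5818 -0.0523  0.238 ] t 9.4 shift/50mm [ 0.494  0.016 -0.885] turn/.12 [-0.     0.015 -0.002]
```

drive_tool(
  series=[
    [0.1, 0.004, -0.176, 0, 0, 0, 1],
    [0.1, 0.004, -0.176, 0, 0, 0, 1],
    [0.1, 0.004, -0.176, 0, 0, 0, 1],
    [0.1, 0.004, -0.176, 0, 0, 0, 1],
    [0.1, 0.004, -0.176, 0, 0, 0, 1],
    [0, 0, 0, 0, 0, 0, 1],
    [0, 0, 0, 0, 0, 0, 1],
  ],
)

```text
t: 10.1
eef_pos: [0.6063, -0.0515, 0.1929]
orientation: [-3.018, -0.093, -0.806]
wrist_force: [0.0, -1.2, -1.9]
grip_width: 0.0529
grip_force: 63.5
```

```bash
cat >> h.py <<'E'
def pf(k):
    st=readout.get_state(); print('pegframe',(RF.T@(st['eef_pos']-PEG[k])).round(4),'F',(RF.T@st['wrist_force']).round(2),'tau',st['torque'].round(2),'grip',st['grip_width'],st['t'])
E
python3 - <<'E'
from h import *
pf('jar')
E
```

```text
pegframe [ 0.0014 -0.001   0.1309] F [-0.98 -1.21 -1.58] tau [-0.34  0.44 -0.18] grip 0.052919541353870114 10.1
```

drive_tool(
  series=[
    [0.05, 0.003, -0.087, 0, 0, 0, 1],
    [0.05, 0.003, -0.087, 0, 0, 0, 1],
    [0.05, 0.003, -0.087, 0, 0, 0, 1],
    [0.05, 0.003, -0.087, 0, 0, 0, 1],
    [0.05, 0.003, -0.087, 0, 0, 0, 1],
    [0.05, 0.003, -0.087, 0, 0, 0, 1],
    [0.05, 0.003, -0.087, 0, 0, 0, 1],
    [0.05, 0.003, -0.087, 0, 0, 0, 1],
    [0, 0, 0, 0, 0, 0, 1],
  ],
)

```text
t: 11.0
eef_pos: [0.6264, -0.0499, 0.1576]
orientation: [-3.018, -0.093, -0.806]
wrist_force: [3.0, -0.9, -3.3]
grip_width: 0.0529
grip_force: 63.5
```

```bash
python3 - <<'E'
from h import *
pf('jar')
E
```

```text
pegframe [ 0.0012 -0.0007  0.0902] F [ 0.94 -1.11 -4.32] tau [-0.13  0.17 -0.05] grip 0.05290027438068461 11.0
```

drive_tool(
  series=[
    [0.02, 0.001, -0.035, 0, 0, 0, 1],
    [0.02, 0.001, -0.035, 0, 0, 0, 1],
    [0.01, 0.001, -0.017, 0, 0, 0, 1],
  ],
)

```text
t: 11.3
eef_pos: [0.6288, -0.0498, 0.1544]
orientation: [-3.018, -0.094, -0.807]
wrist_force: [-2.9, -0.6, 2.6]
grip_width: 0.0528
grip_force: 64.2
```

drive_tool(
  series=[
    [0.01, 0.001, -0.017, 0, 0, 0, 1],
    [0, 0, 0, 0, 0, 0, 1],
  ],
)

```text
t: 11.5
eef_pos: [0.6295, -0.0498, 0.1535]
orientation: [-3.018, -0.093, -0.808]
wrist_force: [-0.5, 0.4, -0.1]
grip_width: 0.0528
grip_force: 64.0
```

drive_tool(
  series=[
    [0.01, 0.001, -0.017, 0, 0, 0, 1],
    [0, 0, 0, 0, 0, 0, 1],
  ],
)

```text
t: 11.7
eef_pos: [0.6301, -0.0498, 0.1528]
orientation: [-3.018, -0.093, -0.808]
wrist_force: [-0.7, 0.2, -1.1]
grip_width: 0.0527
grip_force: 64.0
```

```bash
python3 - <<'E'
from h import *
pf('jar')
E
```

```text
pegframe [ 0.0021 -0.0009  0.0842] F [-1.13  0.27 -0.65] tau [-0.05  0.28 -0.09] grip 0.05271624961775868 11.7
```

drive_tool(
  series=[
    [0.01, 0.001, -0.017, 0, 0, 0, 1],
    [0.01, 0.001, -0.017, 0, 0, 0, 1],
  ],
)

```text
t: 11.9
eef_pos: [0.6312, -0.0498, 0.1514]
orientation: [-3.018, -0.093, -0.809]
wrist_force: [-2.9, -0.8, 3.2]
grip_width: 0.0527
grip_force: 64.1
```

drive_tool(
  series=[
    [0.01, 0.001, -0.017, 0, 0, 0, 1],
  ],
)

```text
t: 12.0
eef_pos: [0.6317, -0.0498, 0.1506]
orientation: [-3.018, -0.093, -0.809]
wrist_force: [-2.8, -0.7, 3.3]
grip_width: 0.053
grip_force: 64.1
```

drive_tool(
  series=[
    [0.01, 0.001, -0.017, 0, 0, 0, 1],
  ],
)

```text
t: 12.1
eef_pos: [0.6322, -0.0497, 0.1499]
orientation: [-3.018, -0.094, -0.809]
wrist_force: [-9.1, -1.2, 11.1]
grip_width: 0.0527
grip_force: 64.9
```

```bash
python3 - <<'E'
from h import *
pf('jar')
E
```

```text
pegframe [ 0.0025 -0.0009  0.0807] F [-2.43 -0.65 14.21] tau [-0.21  0.74 -0.08] grip 0.0527115164587894 12.1
```

The force rose sharply to 14 N at the expected depth, so the jar is on the stop. I press slightly more and hold.

drive_tool(
  series=[
    [0.005, 0, -0.009, 0, 0, 0, 1],
    [0, 0, 0, 0, 0, 0, 1],
    [0, 0, 0, 0, 0, 0, 1],
    [0, 0, 0, 0, 0, 0, 1],
  ],
)

```text
t: 12.5
eef_pos: [0.6322, -0.0497, 0.1499]
orientation: [-3.018, -0.094, -0.809]
wrist_force: [-8.3, -1.2, 9.0]
grip_width: 0.0529
grip_force: 65.1
```

```bash
python3 - <<'E'
from h import *
pf('jar')
E
```

```text
pegframe [ 0.0025 -0.0009  0.0806] F [-2.76 -0.71 11.96] tau [-0.15  0.68 -0.08] grip 0.052942050181927984 12.5
```

drive_tool(
  series=[
    [0.007, 0, -0.012, 0, 0, 0, 1],
    [0, 0, 0, 0, 0, 0, 1],
    [0, 0, 0, 0, 0, 0, 1],
    [0, 0, 0, 0, 0, 0, 1],
  ],
)

```text
t: 12.9
eef_pos: [0.6324, -0.0497, 0.1498]
orientation: [-3.017, -0.094, -0.809]
wrist_force: [-12.2, -1.5, 13.7]
grip_width: 0.0531
grip_force: 65.4
```

drive_tool(
  series=[
    [0, 0, 0, 0, 0, 0, 0.8],
    [0, 0, 0, 0, 0, 0, 0.5],
    [0, 0, 0, 0, 0, 0, 0.2],
    [0, 0, 0, 0, 0, 0, 0],
    [0, 0, 0, 0, 0, 0, 0],
    [0, 0, 0, 0, 0, 0, 0],
    [0, 0, 0, 0, 0, 0, 0],
    [0, 0, 0, 0, 0, 0, 0],
  ],
)

```text
t: 13.7
eef_pos: [0.6326, -0.0496, 0.1483]
orientation: [-3.018, -0.093, -0.808]
wrist_force: [1.2, -0.2, -0.6]
grip_width: 0.0856
grip_force: 0.0
```

```bash
python3 - <<'E'
from h import *
pf('jar')
E
```

```text
pegframe [ 0.002  -0.0008  0.079 ] F [ 0.76 -0.31 -1.09] tau [-0.04  0.24  0.05] grip 0.08558735285140825 13.7
```

Held at 18 N, then released. I back out along the peg and check the jar.

drive_tool(
  series=[
    [-0.1, -0.006, 0.173, 0, 0, 0, 0],
    [-0.2, -0.012, 0.347, 0, 0, 0, 0],
    [-0.3, -0.018, 0.52, 0, 0, 0, 0],
    [-0.3, -0.018, 0.52, 0, 0, 0, 0],
    [-0.3, -0.018, 0.52, 0, 0, 0, 0],
    [-0.2, -0.012, 0.52, 0, 0, 0, 0],
    [0, 0, 0.3, 0, 0, 0, 0],
    [0, 0, 0, 0, 0, 0, 0],
    [0, 0, 0, 0, 0, 0, 0],
  ],
)

```text
t: 14.6
eef_pos: [0.5624, -0.0538, 0.2938]
orientation: [-3.018, -0.094, -0.809]
wrist_force: [0.1, -0.2, -0.8]
grip_width: 0.0857
grip_force: 0.0
```

```bash
python3 - <<'E'
from h import *
grab('wrist','w6'); P=np.load('pics/w6.npy'); F=((P-PEG['jar'])@RF).reshape(-1,3)
k=(abs(F[:,0])<.05)&(abs(F[:,1])<.05)&(F[:,2]>.09)&(F[:,2]<.125); w=F[k]
print(k.sum(),np.percentile(w[:,2],[5,50,95]),cv2.minEnclosingCircle((w[abs(w[:,2]-np.median(w[:,2]))<.004][:,:2]*1000).astype(np.float32)), np.linalg.lstsq(np.c_[w[:,:2],np.ones(len(w))],w[:,2],rcond=None)[0])
go([.464,-.2532,.22],RV)
E
```

```text
2510 [0.10086689 0.10922862 0.1105449 ] ((-0.5923013687133789, -0.7488765716552734), 26.916934967041016) [-0.06904179  0.00416535  0.10858569]
at [ 0.5619 -0.0537  0.2926] t 14.65 shift/50mm [-1.958 -3.991 -1.451] turn/.12 [-0.273  4.34  -0.   ]
```

The jar hangs home: its base is 110 mm from the foot and centred within 1 mm. Now the cup.

drive_tool(
  series=[
    [-0.2, -0.3, 0.2, -0.027, 0.434, 0, 0],
    [-0.2, -0.4, 0.1, -0.027, 0.434, 0, 0],
    [-0.2, -0.5, 0, -0.027, 0.434, 0, 0],
    [-0.2, -0.5, 0, -0.027, 0.434, 0, 0],
    [-0.2, -0.5, -0.15, -0.027, 0.434, 0, 0],
    [-0.2, -0.5, -0.3, -0.027, 0.434, 0, 0],
    [-0.2, -0.5, -0.4, -0.027, 0.434, 0, 0],
    [-0.2, -0.4, -0.4, -0.027, 0.434, 0, 0],
    [-0.2, -0.2, -0.3, -0.027, 0.434, 0, 0],
    [-0.16, -0.19, -0.2, -0.027, 0.434, 0, 0],
  ],
)

```text
t: 15.65
eef_pos: [0.4624, -0.2531, 0.2173]
orientation: [-3.137, -0.096, 0.009]
wrist_force: [-0.0, -0.2, -0.2]
grip_width: 0.0854
grip_force: 0.0
```

drive_tool(
  series=[
    [0, 0, 0, 0, 0, 0, 0],
    [0, 0, 0, 0, 0, 0, 0],
    [0, 0, 0, 0, 0, 0, 0],
  ],
)

```text
t: 15.95
eef_pos: [0.4648, -0.2529, 0.221]
orientation: [-3.14, -0.098, -0.003]
wrist_force: [-0.0, 0.4, 0.0]
grip_width: 0.0854
grip_force: 0.0
```

```bash
python3 - <<'E'
from h import *
p,d=grab('wrist','w7'); P=np.load('pics/w7.npy'); w=P.reshape(-1,3); w=w[(abs(w[:,0]-.464)<.04)&(abs(w[:,1]+.253)<.04)&(abs(w[:,2]-.078)<.005)]
(c,cy),r=cv2.minEnclosingCircle((w[:,:2]*1000).astype(np.float32)); print(len(w),c,cy,r,w[:,2].mean())
go([c/1000+.0005,cy/1000,.050],RV)
E
```

```text
3386 464.6539306640625 -253.29315185546875 32.83469009399414 0.07852071517312521
at [ 0.4649 -0.2529  0.2213] t 16.0 shift/50mm [ 0.005 -0.007 -3.427] turn/.12 [ 0.     0.022 -0.004]
```

drive_tool(
  series=[
    [-0.03, -0.007, -0.6, 0, 0.02, 0, 0],
    [0, 0, -0.7, 0, 0, 0, 0],
    [0, 0, -0.7, 0, 0, 0, 0],
    [0, 0, -0.6, 0, 0, 0, 0],
    [0, 0, -0.5, 0, 0, 0, 0],
    [0, 0, -0.33, 0, 0, 0, 0],
    [0, 0, 0, 0, 0, 0, 0],
    [0, 0, 0, 0, 0, 0, 1],
    [0, 0, 0, 0, 0, 0, 1],
    [0, 0, 0, 0, 0, 0, 1],
  ],
)

```text
t: 17.0
eef_pos: [0.4645, -0.2545, 0.0512]
orientation: [3.138, 0.097, 0.004]
wrist_force: [1.1, 0.9, 2.1]
grip_width: 0.0637
grip_force: 66.5
```

drive_tool(
  series=[
    [0, 0, 0, 0, 0, 0, 1],
    [0, 0, 0, 0, 0, 0, 1],
    [0, 0, 0.3, 0, 0, 0, 1],
    [0, 0, 0.7, 0, 0, 0, 1],
    [0, 0, 0.9, 0, 0, 0, 1],
    [0, 0, 0.9, 0, 0, 0, 1],
    [0, 0, 0.9, 0, 0, 0, 1],
    [0, 0, 0.9, 0, 0, 0, 1],
    [0, 0, 0.9, 0, 0, 0, 1],
    [0, 0, 0.5, 0, 0, 0, 1],
  ],
)

```text
t: 18.0
eef_pos: [0.4637, -0.2542, 0.3548]
orientation: [3.136, 0.097, 0.007]
wrist_force: [0.1, -0.7, -1.1]
grip_width: 0.0634
grip_force: 66.3
```

drive_tool(
  series=[
    [0, 0, 0, 0, 0, 0, 1],
    [0, 0, 0, 0, 0, 0, 1],
    [0, 0, 0, 0, 0, 0, 1],
  ],
)

```text
t: 18.3
eef_pos: [0.4618, -0.2528, 0.3471]
orientation: [-3.137, -0.097, 0.007]
wrist_force: [0.5, 0.7, -1.0]
grip_width: 0.0637
grip_force: 66.3
```

```bash
python3 - <<'E'
from h import *
Q=held('w8',.033); x=wall(Q,.033,.035)
print(readout.get_state()['grip_force'])
go(np.array(PEG['cup'])+RF@[-x[0],.0005,.19],RT)
E
```

```text
10812 base z -0.027317155713641496 x [-0.01596689  0.03247432] y [-0.019754    0.01976348] slopes [ 0.02188379  0.00433428 -0.02744505]
axis x0,dx/dz,y0,dy/dz [-0.0004 -0.0035 -0.0002 -0.0051] 4400 rms 0.00149
66.2824087869376
at [ 0.4618 -0.2528  0.3468] t 18.35 shift/50mm [ 1.908 10.587 -2.043] turn/.12 [ 0.246 -4.384 -0.007]
```

drive_tool(
  series=[
    [0.1, 0.6, 0, 0.02, -0.365, 0, 1],
    [0.16, 0.9, 0, 0.02, -0.365, 0, 1],
    [0.16, 0.95, 0, 0.02, -0.365, 0, 1],
    [0.16, 0.95, 0, 0.02, -0.365, 0, 1],
    [0.16, 0.95, 0, 0.02, -0.365, 0, 1],
    [0.16, 0.95, 0, 0.02, -0.365, 0, 1],
    [0.16, 0.95, 0, 0.02, -0.365, 0, 1],
    [0.16, 0.95, 0, 0.02, -0.365, 0, 1],
    [0.16, 0.95, 0, 0.02, -0.365, 0, 1],
    [0.16, 0.95, -0.2, 0.02, -0.365, 0, 1],
  ],
)

```text
t: 19.35
eef_pos: [0.5399, 0.2033, 0.339]
orientation: [-3.054, -0.095, -0.682]
wrist_force: [0.3, -0.6, -1.3]
grip_width: 0.0637
grip_force: 66.4
```

drive_tool(
  series=[
    [0.16, 0.9, -0.4, 0.02, -0.365, 0, 1],
    [0.16, 0.4, -0.5, 0.02, -0.365, 0, 1],
    [0.15, 0.18, -0.5, 0, 0, 0, 1],
    [0.1, 0, -0.4, 0, 0, 0, 1],
    [0, 0, 0, 0, 0, 0, 1],
    [0, 0, 0, 0, 0, 0, 1],
    [0, 0, 0, 0, 0, 0, 1],
  ],
)

```text
t: 20.05
eef_pos: [0.569, 0.2752, 0.2503]
orientation: [-3.02, -0.093, -0.814]
wrist_force: [-0.5, 0.5, -0.8]
grip_width: 0.0634
grip_force: 66.5
```

```bash
python3 - <<'E'
from h import *
pf('cup'); st=readout.get_state()
Q=held('w9',.033); wall(Q,.033,.035); pegview('w9',st,PEG['cup'])
go(np.array(PEG['cup'])+RF@[.0004,.0005,.14],RT)
E
```

```text
pegframe [ 0.0134 -0.0015  0.1891] F [-0.83  0.53 -0.43] tau [-0.02  0.38  0.01] grip 0.0634346830849162 20.05
10787 base z -0.026891773031216384 x [-0.01585281  0.03267734] y [-0.01978696  0.01976355] slopes [ 0.02204596  0.00403248 -0.02702589]
axis x0,dx/dz,y0,dy/dz [-0.0001 -0.0035 -0.0002 -0.006 ] 4454 rms 0.0015
29
   h0.02 11 x [0.0244 0.0254 0.0257] y [-0.0019  0.0001  0.0022]
   h0.03 10 x [0.0247 0.0254 0.0258] y [-0.0019  0.0001  0.0021]
   h0.04 8 x [0.0247 0.0257 0.0259] y [-0.0018  0.      0.0019]
at [0.5693 0.2753 0.251 ] t 20.1 shift/50mm [ 0.256  0.055 -0.994] turn/.12 [0.019 0.048 0.011]
```

View pics/w9.png

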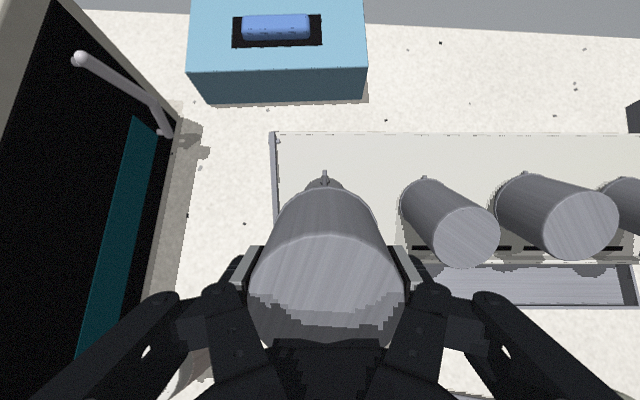

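The short loop's foot is behind the cup at about (324,180) and agrees with my estimate to within 0.5 mm. I centre the cup and lower it to just above the top.

drive_tool(
  series=[
    [-0.11, 0.01, -0.066, 0.01, 0.024, 0.005, 1],
    [-0.115, 0.01, -0.066, 0.01, 0.024, 0.005, 1],
    [0.097, 0.006, -0.173, 0, 0, 0, 1],
    [0.097, 0.006, -0.173, 0, 0, 0, 1],
    [0.097, 0.006, -0.173, 0, 0, 0, 1],
    [0.097, 0.006, -0.173, 0, 0, 0, 1],
    [0.097, 0.006, -0.173, 0, 0, 0, 1],
    [0, 0, 0, 0, 0, 0, 1],
    [0, 0, 0, 0, 0, 0, 1],
    [0, 0, 0, 0, 0, 0, 1],
  ],
)

```text
t: 21.1
eef_pos: [0.5819, 0.278, 0.1999]
orientation: [-3.019, -0.094, -0.804]
wrist_force: [-0.0, 0.3, -1.4]
grip_width: 0.0636
grip_force: 66.5
```

```bash
python3 - <<'E'
from h import *
pf('cup'); go(np.array(PEG['cup'])+RF@[.0003,.0002,.10],RT)
E
```

```text
pegframe [-0.0005  0.0004  0.139 ] F [-0.71  0.28 -1.18] tau [0.   0.32 0.  ] grip 0.063640597870033 21.1
at [0.5819 0.278  0.1999] t 21.1 shift/50mm [ 0.401  0.021 -0.668] turn/.12 [ 0.005 -0.012 -0.003]
```

drive_tool(
  series=[
    [0.1, 0.005, -0.167, 0, 0, 0, 1],
    [0.1, 0.005, -0.167, 0, 0, 0, 1],
    [0.1, 0.005, -0.167, 0, 0, 0, 1],
    [0.1, 0.005, -0.167, 0, 0, 0, 1],
    [0, 0, 0, 0, 0, 0, 1],
    [0, 0, 0, 0, 0, 0, 1],
  ],
)

```text
t: 21.7
eef_pos: [0.6015, 0.2786, 0.1654]
orientation: [-3.021, -0.094, -0.802]
wrist_force: [0.4, -0.2, -2.1]
grip_width: 0.0636
grip_force: 66.5
```

```bash
python3 - <<'E'
from h import *
pf('cup'); go(np.array(PEG['cup'])+RF@[.0003,.0002,.065],RT)
E
```

```text
pegframe [-0.0007 -0.0002  0.0992] F [-0.74 -0.21 -1.98] tau [-0.03  0.34 -0.02] grip 0.06358750359251895 21.7
at [0.6015 0.2786 0.1654] t 21.7 shift/50mm [ 0.357  0.03  -0.583] turn/.12 [ 0.012 -0.026 -0.001]
```

drive_tool(
  series=[
    [0.055, 0.004, -0.085, 0, 0, 0, 1],
    [0.051, 0.004, -0.085, 0, 0, 0, 1],
    [0.051, 0.004, -0.085, 0, 0, 0, 1],
    [0.051, 0.004, -0.085, 0, 0, 0, 1],
    [0.05, 0.004, -0.085, 0, 0, 0, 1],
    [0.05, 0.004, -0.085, 0, 0, 0, 1],
    [0.03, 0.002, -0.052, 0, 0, 0, 1],
    [0, 0, 0, 0, 0, 0, 1],
  ],
)

```text
t: 22.5
eef_pos: [0.6193, 0.2802, 0.1379]
orientation: [-3.019, -0.095, -0.805]
wrist_force: [4.0, -0.4, -2.1]
grip_width: 0.0642
grip_force: 66.8
```

drive_tool(
  series=[
    [0.02, 0.001, -0.035, 0, 0, 0, 1],
    [0.02, 0.001, -0.035, 0, 0, 0, 1],
  ],
)

```text
t: 22.7
eef_pos: [0.6207, 0.2803, 0.135]
orientation: [-3.02, -0.094, -0.804]
wrist_force: [-2.5, -1.7, 5.2]
grip_width: 0.0636
grip_force: 67.5
```

```bash
python3 - <<'E'
from h import *
pf('cup')
E
```

```text
pegframe [0.0008 0.0003 0.0633] F [ 0.34 -1.57  5.77] tau [-0.22  0.29 -0.1 ] grip 0.06364200367852081 22.7
```

drive_tool(
  series=[
    [0.01, 0.001, -0.017, 0, 0, 0, 1],
    [0.01, 0.001, -0.017, 0, 0, 0, 1],
    [0.01, 0.001, -0.017, 0, 0, 0, 1],
  ],
)

```text
t: 23.0
eef_pos: [0.6219, 0.2804, 0.1321]
orientation: [-3.02, -0.094, -0.803]
wrist_force: [-2.6, -1.8, 5.1]
grip_width: 0.0638
grip_force: 67.6
```

drive_tool(
  series=[
    [0.01, 0.001, -0.017, 0, 0, 0, 1],
  ],
)

```text
t: 23.1
eef_pos: [0.6224, 0.2804, 0.1311]
orientation: [-3.02, -0.094, -0.803]
wrist_force: [-4.2, -1.6, 4.3]
grip_width: 0.0637
grip_force: 67.6
```

drive_tool(
  series=[
    [0.01, 0.001, -0.017, 0, 0, 0, 1],
  ],
)

```text
t: 23.2
eef_pos: [0.6229, 0.2805, 0.1302]
orientation: [-3.02, -0.094, -0.803]
wrist_force: [-3.5, -1.7, 4.9]
grip_width: 0.0634
grip_force: 67.6
```

```bash
python3 - <<'E'
from h import *
pf('cup')
E
```

```text
pegframe [0.0004 0.0004 0.058 ] F [-0.73 -1.45  6.01] tau [-0.21  0.33 -0.09] grip 0.06338109265011198 23.2
```

drive_tool(
  series=[
    [0.01, 0.001, -0.017, 0, 0, 0, 1],
  ],
)

```text
t: 23.3
eef_pos: [0.6233, 0.2805, 0.1296]
orientation: [-3.02, -0.094, -0.803]
wrist_force: [-9.1, -2.1, 12.0]
grip_width: 0.0635
grip_force: 68.5
```

drive_tool(
  series=[
    [0.008, 0.001, -0.014, 0, 0, 0, 1],
  ],
)

```text
t: 23.4
eef_pos: [0.6234, 0.2805, 0.1294]
orientation: [-3.021, -0.094, -0.803]
wrist_force: [-13.5, -2.5, 17.9]
grip_width: 0.063
grip_force: 69.2
```

```bash
python3 - <<'E'
from h import *
pf('cup')
E
```

```text
pegframe [0.0005 0.0004 0.0571] F [-2.91 -1.7  22.36] tau [-0.33  0.87 -0.16] grip 0.06304248100170051 23.4
```

The cup is on the stop at 22 N, at the expected depth. I hold, release and back out.

drive_tool(
  series=[
    [0.002, 0, -0.003, 0, 0, 0, 1],
    [0, 0, 0, 0, 0, 0, 1],
    [0, 0, 0, 0, 0, 0, 1],
    [0, 0, 0, 0, 0, 0, 1],
  ],
)

```text
t: 23.8
eef_pos: [0.6234, 0.2805, 0.1295]
orientation: [-3.021, -0.094, -0.803]
wrist_force: [-9.7, -1.7, 11.9]
grip_width: 0.0635
grip_force: 69.3
```

drive_tool(
  series=[
    [0, 0, 0, 0, 0, 0, 0.8],
    [0, 0, 0, 0, 0, 0, 0.5],
    [0, 0, 0, 0, 0, 0, 0.2],
    [0, 0, 0, 0, 0, 0, 0],
    [0, 0, 0, 0, 0, 0, 0],
    [0, 0, 0, 0, 0, 0, 0],
    [0, 0, 0, 0, 0, 0, 0],
    [0, 0, 0, 0, 0, 0, 0],
  ],
)

```text
t: 24.6
eef_pos: [0.624, 0.2805, 0.1284]
orientation: [-3.02, -0.094, -0.803]
wrist_force: [0.1, -0.0, -0.2]
grip_width: 0.0857
grip_force: 0.0
```

drive_tool(
  series=[
    [-0.1, -0.006, 0.173, 0, 0, 0, 0],
    [-0.2, -0.012, 0.347, 0, 0, 0, 0],
    [-0.3, -0.018, 0.52, 0, 0, 0, 0],
    [-0.3, -0.018, 0.52, 0, 0, 0, 0],
    [-0.3, -0.018, 0.52, 0, 0, 0, 0],
    [-0.4, -0.4, 0.6, 0, 0, 0, 0],
    [-0.3, -0.9, 0.4, 0, 0, 0, 0],
    [-0.2, -0.9, 0.2, 0, 0, 0, 0],
    [0, 0, 0, 0, 0, 0, 0],
    [0, 0, 0, 0, 0, 0, 0],
  ],
)

```text
t: 25.6
eef_pos: [0.5194, 0.1674, 0.2935]
orientation: [-3.018, -0.09, -0.807]
wrist_force: [0.7, 0.5, -1.3]
grip_width: 0.0852
grip_force: 0.0
```

```bash
python3 - <<'E'
from h import *
grab('wrist','w10'); P=np.load('pics/w10.npy'); print(readout.get_state()['t'],readout.get_state()['eef_pos'],readout.get_state()['wrist_force'])
for k,h in(('jar',.110),('cup',.085)):
    F=((P-PEG[k])@RF).reshape(-1,3); w=F[(abs(F[:,0])<.05)&(abs(F[:,1])<.05)&(abs(F[:,2]-h)<.012)]
    if len(w)<50: print(k,'few'); continue
    z=np.median(w[:,2]); w=w[abs(w[:,2]-z)<.004]; print(k,len(w),z.round(4),cv2.minEnclosingCircle((w[:,:2]*1000).astype(np.float32)),np.linalg.lstsq(np.c_[w[:,:2],np.ones(len(w))],w[:,2],rcond=None)[0].round(3))
E
```

```text
25.65 [0.51950232 0.1682206  0.29284651] [-0.6811363   0.69349167 -0.47684121]
jar 2382 0.1087 ((-0.7468512654304504, -0.040353670716285706), 27.0233211517334) [ 0.016 -0.013  0.109]
cup 2909 0.0849 ((-3.437605619430542, -0.8768216371536255), 32.77642822265625) [0.087 0.022 0.085]
```

View pics/w10.png

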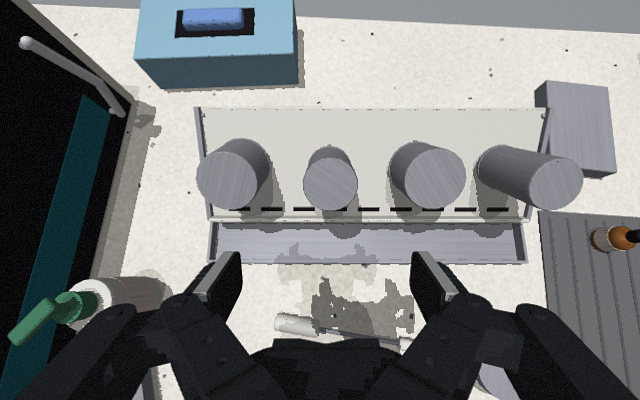

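All four pegs are filled: the cup is at (234,175) and the jar at (530,175). I check the cup's tilt before handing in.

```bash
python3 - <<'E'
from h import *
from scipy.optimize import least_squares
P=np.load('pics/w10.npy')
for nm,peg,r,h in(('cup',PEG['cup'],.033,.085),('refcup',C0+RF@[-.0105,-.051,0],.033,.087),('jar',PEG['jar'],.027,.110)):
    F=((P-peg)@RF).reshape(-1,3); w=F[(np.hypot(F[:,0],F[:,1])<r+.012)&(F[:,2]>.025)&(F[:,2]<h-.008)]
    f=lambda p:np.hypot(w[:,0]-p[0]-p[1]*(w[:,2]-h),w[:,1]-p[2]-p[3]*(w[:,2]-h))-r
    s=least_squares(f,[0,0,0,0],loss='soft_l1',f_scale=.001); t=F[(np.hypot(F[:,0],F[:,1])<r-.006)&(abs(F[:,2]-h)<.007)]
    print(nm,len(w),s.x.round(4),np.linalg.lstsq(np.c_[t[:,:2],np.ones(len(t))],t[:,2],rcond=None)[0].round(3))
E
```

```text
cup 732 [-0.0043 -0.1015 -0.0004 -0.0171] [0.1   0.017 0.085]
refcup 695 [-0.0012 -0.0033 -0.0003  0.0003] [ 0.004 -0.001  0.087]
jar 2083 [-0.0014 -0.0268 -0.0013 -0.0067] [0.024 0.002 0.109]
```

The cup leans about 0.10 rad downhill, and the limit is 0.14. I wait a little and check that it doesn't creep.

drive_tool(
  series=[
    [0, 0.5, 0, 0, 0, 0, 0],
    [0, 0.5, 0, 0, 0, 0, 0],
    [0, 0.5, 0, 0, 0, 0, 0],
    [0, 0.3, 0, 0, 0, 0, 0],
    [0, 0, 0, 0, 0, 0, 0],
    [0, 0, 0, 0, 0, 0, 0],
    [0, 0, 0, 0, 0, 0, 0],
    [0, 0, 0, 0, 0, 0, 0],
    [0, 0, 0, 0, 0, 0, 0],
    [0, 0, 0, 0, 0, 0, 0],
  ],
)

```text
t: 26.65
eef_pos: [0.5196, 0.2577, 0.2922]
orientation: [-3.02, -0.093, -0.803]
wrist_force: [0.9, -0.2, -0.2]
grip_width: 0.0855
grip_force: 0.0
```

```bash
cat >> h.py <<'E'
def tilt(fn):
    from scipy.optimize import least_squares
    grab('wrist',fn); P=np.load(f'pics/{fn}.npy')
    for nm,peg,r,h in(('cup',PEG['cup'],.033,.085),('refcup',C0+RF@[-.0105,-.051,0],.033,.087),('jar',PEG['jar'],.027,.110)):
        F=((P-peg)@RF).reshape(-1,3); w=F[(np.hypot(F[:,0],F[:,1])<r+.012)&(F[:,2]>.025)&(F[:,2]<h-.008)]
        f=lambda p:np.hypot(w[:,0]-p[0]-p[1]*(w[:,2]-h),w[:,1]-p[2]-p[3]*(w[:,2]-h))-r
        s=least_squares(f,[0,0,0,0],loss='soft_l1',f_scale=.001); t=F[(np.hypot(F[:,0],F[:,1])<r-.006)&(abs(F[:,2]-h)<.007)]
        print(nm,len(w),s.x.round(4),np.linalg.lstsq(np.c_[t[:,:2],np.ones(len(t))],t[:,2],rcond=None)[0].round(3))
E
python3 - <<'E'
from h import *
tilt('w11'); print(readout.get_state()['t'])
E
```

```text
cup 452 [-0.0045 -0.1015 -0.0006 -0.0188] [0.101 0.019 0.085]
refcup 1398 [-0.0013 -0.0042 -0.0005 -0.0019] [-0.    -0.     0.087]
jar 2997 [-0.0015 -0.0292 -0.0004  0.009 ] [0.016 0.025 0.108]
26.7
```

The tilt is steady at 0.10 rad, the position is in tolerance, and nothing touches the vessels. I hand in.

```bash
python3 -c "
from rig import job_done
print(job_done())"
```

```text
the job is handed in; nothing more can be done
None
```

Both vessels are hanging on their own pegs and the job is handed in at about 27 s; the hand-in gave no verdict. The jar was pressed home at 18 N and the cup at 22 N, and both sit in tolerance, with the cup leaning a steady 0.10 rad (limit 0.14).

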